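# Hang the bath sensor on the turning drip tree

### The job

Turn the drip tree clockwise by its upright peg until it comes up against its stop, so that the empty branch faces the robot's side. Then hang the sensor with the windowed plate on that branch: slide it along until its plate meets the cross-bar and let it down into the groove there, so that it hangs free and upright. Work gently: the tree stand must not be shoved or rocked, the sensor must not be pressed hard on the tree, and the other things on the bench are left alone.

Things in the scene. Friction and masses are not known exactly. Their poses are not given: they have to be found in the camera images.
- stand: The drip tree's stand: a heavy grey round foot, 220 mm across, 28 mm thick, with an upright steel post; with the tree 5 kg, standing loose on the bench (about 25 N sideways at the height of the branches starts to tip or slide it). Origin at the centre of the foot's underside, on the tree's vertical turning axis.
- tree (a joint): Turning angle of the tree's head on the stand, rad; 0 at the stop, where the empty branch points along the stand's -x axis (towards the robot's side); positive = anticlockwise seen from above, so it must be turned clockwise, down to 0. The stop is hard. It starts at 0.9 to 1.9 and stays where it is left; turning friction 0.15 N m (about 3 N at the peg).
- knob (a point): Middle of the tree's black upright turning peg: round, 16 mm in diameter, its top 24 mm above this point, 40 mm of it free above the arm that carries it. Its axis is vertical, 50 mm from the turning axis, on the tree's head, between the empty branch and the loaded branch next clockwise from it.
- branch_root (a point): Point on the centre line of the empty branch, 55 mm from the turning axis, at the mouth of its tube; turns with the head; -x points outwards along the level branch, z up. The branch is telescopic, clamped (holds 40 N) at a length that is not measured: the outer face of its cross-bar lies 30 to 55 mm beyond this point, the branch's tip 46 mm beyond that face.
- branch_line (a point): Point on the same centre line, 20 mm from the axis; frame as branch_root. Shape of the empty branch, outwards: flat cross-bar (60 mm wide, 5 mm thick, from 12 mm below to 6 mm above the line); right in front of it a groove 12 mm long, 10 mm in diameter; then a sleeve 18 mm in diameter, 28 mm long, with a 6 mm tapered tip.
- hub (a point): Centre of the tree's grey hub (44 mm across, top 12 mm above this point), on the turning axis, 200 mm above the bench at the level of the branches. Four branches, 90 degrees apart; the other three each carry a sensor like the loose one, fixed to the tree (tops of their plates 262 mm above the bench, reaching 151 mm from the axis).
- sensor_mid (a point): The loose sensor to hang, 185 mm tall, about 0.3 kg, standing upright: black cylinder 40 mm in diameter, 82 mm high, with an aluminium plate 8 mm thick (along x) and 44 mm wide (along y) on top. Point: half-way up, 92.5 mm above its foot. The plate has a window and above it a flat grip tab 28 mm wide, 135 to 185 mm above the foot. Same both ways round.
- eye (a point): The peak of the gable of the sensor's window, 130 mm above its foot, on the plate's mid-plane. The window is 30 mm wide and its sill lies 34 mm below this point; the gable's sides slope down at 45 degrees. Hung in the groove, this point is 7 mm above the branch's centre line (13 mm when it still rests on the sleeve).
- carrier: The same loose sensor as a whole; origin at the centre of its foot, z up.
- plain_sensor: bystander: black stepped sensor without a plate, 44 mm in diameter, 130 mm tall; origin under its foot
- jar: bystander: jar 52 mm in diameter, 85 mm tall; origin under its foot
- beaker: bystander: white cup 70 mm in diameter, 90 mm tall; origin under its foot
- driver: bystander: screwdriver lying on the bench
- spanner: bystander: spanner lying on the bench
- meter: bystander: black hand-held meter lying on the bench, 150 x 80 x 32 mm; origin under its centre
There are look-alikes about, which are no part of the job. Leave any orange look-alike of the carrier alone.

How it is judged (in metres and radians):
On the way, in this order (a step that is already met when the one before it is completed fails the run):
1. the tree is turned to its stop, the sensor not yet on the branch (value of joint tree below 0.05 rad and horizontal distance between eye and branch_root above 0.075 m), for 0.2 s.
2. the sensor sits in the groove of the empty branch (z of eye in the frame of branch_root between 0.003 and 0.0095 m and y of eye in the frame of branch_root between -0.007 and 0.007 m and x of eye in the frame of branch_root between -0.07 and -0.028 m and angle between eye's own z axis and vertical below 0.15 rad), for 0.2 s.
At the end, for the whole second after the job is handed in: The sensor hangs in the groove in front of the empty branch's cross-bar (peak of its window 3 to 9.5 mm above the branch's centre line and within 7 mm sideways, upright within 0.15 rad), released and at rest, with the tree still within 0.12 rad of its stop (all of step 2 and value of joint tree below 0.12 rad and linear speed of carrier below 0.03 m/s and contact force between the fingers and carrier below 0.1 N); the robot touches nothing.
It fails at once if the stand is shoved more than 15 mm (distance of stand from where it was at the start of the episode above 0.015 m).
It fails at once if the stand is tipped by more than 0.08 rad (angle between stand's own z axis and vertical above 0.08 rad).
It fails at once if the sensor is pressed on the tree with more than 20 N (contact force between carrier and stand above 20 N).
It fails at once if another thing on the bench is disturbed (moved more than 25 mm) (distance of any of plain_sensor, jar, beaker, driver, spanner, meter from where it was at the start of the episode above 0.025 m).
It also fails if it takes over 72 s, if anything falls off the work surface, if the arm or the gripper's body presses on something with over 40 N, if the wrist force passes 120 N, or if a joint passes its speed limit or range.

### The arm

A 6-joint arm with a two-finger parallel gripper is mounted at the origin on the work surface. World frame = base frame: x ahead of the robot, y to its left, z up, the work surface at z = 0. Lengths are in mm, angles in rad, forces in N, time in s.
With the tool pointing down it reaches from about 400 to 925 mm from the base axis. Payload 12.5 kg.
Tool frame: the origin (TCP) lies on the mounting face of the last link; the fingertips stand 190 mm ahead of it and the grasp point (between the pads) lies 171 mm ahead of it (env.tcp_to_tips is the distance from the TCP to the fingertips, in mm); x points along the fingers, y is the direction in which the jaws open and shut, and the axes are right-handed (so a half turn about x gives the same grasp; the last joint's range is limited). The gripper opens to 95 mm and grips with 3 to 60 N. Pads are 20 mm wide; open, the fingers measure 119 mm over their backs; the gripper's body (75 mm by 180 mm) begins 59 mm behind the grasp point.
Start: joints at [1.052, 0.491, 1.559, -0, 1.092, -0.106], TCP at [250.712, 572.511, 404.761] pointing down, gripper open.
Joint ranges: [-3.1, 3.1], [-0.84, 2.19], [0.05, 2.79], [-1.13, 4.28], [0.06, 2.93], [-2.69, 2.69]. Speed limits (rad/s): [2.22, 2.22, 2.79, 3.14, 3.14, 3.14].

### API

Orientations are given as [roll, pitch, yaw] about the fixed x, y, z axes, in that order (R = Rz(yaw) Ry(pitch) Rx(roll)).
In Python, from cell import monitor, cams, job, env gives the robot as it stands. The module is installed in compiled form; this text tells all that it offers.
- The arm moves only by the tool apply_moves, never from a script. Its argument "series" is a list of rows, each a list of 3 entries, a list of its own where there are three numbers: the closure, from -1 (fully open) to 1 (shut), so that 0 is half open, then the shift along the tool's x, y, z in cm, then the turn about the tool's x in rad. A call has 1 to 20 rows; each row is the pose to reach, as a shift and turn from the pose commanded when the call began, along the tool's axes at that moment; what a row does not reach only later rows make up. A row lasts 1/8 s, in which the tool goes at most 62.5 mm and 10.7 degrees, less where a joint would pass 70% of its speed; a pose out of reach is approached as far as the arm can. A call with a gripper value outside its range is refused whole. The fingers move at their own pace and stop on an object; the grip force is fixed at half the most. Time passes only in rows, so rows that repeat a pose let the fingers close. It gives the time, the measured TCP pose, the force and the opening at its end, in the units of the state.
- monitor.state(): the state, without advancing time (a new reading comes with each control period).
- cams.read_camera(name): name is "scene" or "top" or "wrist"; returns a dict with "image" (400x640x3 uint8, red, green, blue), "fx", "fy", "cx", "cy" (pixels), "k1" (the pictures are not rectified: a ray, as slopes to the right and down, at radius r is drawn at 1 + k1 r^2 times it, then the intrinsics apply), "position" and "orientation" of the camera in the world. Camera axes: x right, y down, z forward; pixel columns grow to the right and rows downward; lengths in mm; the calibration is good to about 2 mm. A picture is of the moment at which its call begins. There is no depth.
- job.job_done(): hands the job in, once; it reports no verdict.
The state is a dict: "t": time; "joints": joint angles; "qvel": joint speeds; "tau": joint torques, N m; "eef_pos": TCP position; "tcp_rot": TCP orientation; "ft_force": force on the tool from outside, world axes, zero at the start; "moment": the same for the moment, N m; "opening": opening from 0.0 (shut) to 1.0 (fully open).
Only numpy, scipy, OpenCV 4.12 (cv2) and the standard library are available. Lean on these libraries where they do the work, as an engineer would, in place of code of your own. Each camera call takes 0.05 s, during which the arm holds its last target. There are 200 camera calls.

## Working session

There is one attempt and no reset: what is moved stays moved. The work goes in short steps, Python scripts to look and compute and a tool call to move; the robot and the scene stay as the last step left them, time stands still between calls to the robot, and variables do not carry over. Pictures are saved under pics/ and viewed, about 8 in all and at most 12, crops included, and the job is handed in when it is done.

Besides the shell and the picture viewer there is one more tool, called as name(argument=value, ...), one argument or row to a line, values as JSON. apply_moves: Moves the arm, as the interface text tells. Its arguments: {"type":"object","properties":{"series":{"type":"array"}},"required":["series"]}

```bash
mkdir -p pics; cat > h.py <<'E'
import numpy as np, cv2, json, pickle
from scipy.spatial.transform import Rotation as R
from cell import monitor, cams, job, env
def Rm(o):
    o=np.array(o,float)
    return o if o.shape==(3,3) else (R.from_quat(o).as_matrix() if o.size==4 else R.from_euler('xyz',o).as_matrix())
def shot(n,f):
    c=cams.read_camera(n); cv2.imwrite(f'pics/{f}.png',c['image'][:,:,::-1]); pickle.dump(c,open(f'pics/{f}.pkl','wb')); return c
def load(f): return pickle.load(open(f'pics/{f}.pkl','rb'))
def ray(c,u,v):
    d=np.array([[c['k1'],0,0,0]]).ravel()
    K=np.array([[c['fx'],0,c['cx']],[0,c['fy'],c['cy']],[0,0,1.]])
    p=cv2.undistortPoints(np.array([[[u,v]]],float),K,d)[0,0]
    return np.array(c['position'],float),Rm(c['orientation'])@np.array([p[0],p[1],1])
def onz(c,u,v,z):
    o,d=ray(c,u,v); return o+d*(z-o[2])/d[2]
def proj(c,P):
    q=Rm(c['orientation']).T@(np.array(P,float)-np.array(c['position'])); s=q[:2]/q[2]; s=s*(1+c['k1']*(s@s))
    return np.array([c['fx']*s[0]+c['cx'],c['fy']*s[1]+c['cy']])
def tri(c1,p1,c2,p2):
    o1,d1=ray(c1,*p1);o2,d2=ray(c2,*p2)
    s=np.linalg.lstsq(np.c_[d1,-d2],o2-o1,rcond=None)[0]
    a=o1+s[0]*d1;b=o2+s[1]*d2; return (a+b)/2,np.linalg.norm(a-b)
E
python3 - <<'E'
from h import *
for n in ['scene','top','wrist']:
    c=shot(n,n+'0'); print(n,{k:v for k,v in c.items() if k!='image'})
print(monitor.state(), env.tcp_to_tips)
a=cv2.imread('pics/scene0.png');b=cv2.imread('pics/top0.png')
E
```

```text
scene {'fx': 444.765585665673, 'fy': 444.765585665673, 'cx': 318.3342879749953, 'cy': 195.1873888517475, 'k1': -0.1266298738430959, 'position': array([1088.66400468, -326.48206948, 1136.8682115 ]), 'orientation': array([-2.58175297,  0.01286357,  1.19685976])}
top {'fx': 389.02257345767026, 'fy': 389.02257345767026, 'cx': 315.98520839280854, 'cy': 195.47816021266812, 'k1': -0.060150710620746534, 'position': array([ 294.31451285, -138.84190058, 1218.39721863]), 'orientation': array([-2.95308578,  0.00728151, -1.57961146])}
wrist {'fx': 330.030620744411, 'fy': 330.030620744411, 'cx': 321.426526714887, 'cy': 202.15839767839984, 'k1': -0.015240713675415291, 'position': array([190.63285766, 599.47773519, 384.03407205]), 'orientation': array([2.90144642e+00, 6.08784728e-04, 1.15679056e+00])}
{'t': 0.15, 'joints': array([ 1.05242472e+00,  4.91376165e-01,  1.55930238e+00, -2.27924413e-05,
        1.09170626e+00, -1.05599798e-01]), 'qvel': array([ 4.05694869e-04, -4.09726484e-05, -2.47685974e-03,  3.79259752e-04,
       -7.76928732e-04,  1.76252285e-03]), 'tau': array([ 2.19384747e-03, -6.12898993e+01, -2.58283818e+01,  6.92820735e-02,
        4.72892064e-02, -6.60176920e-05]), 'eef_pos': array([250.68619445, 572.49335294, 404.32628197]), 'tcp_rot': array([-1.65087905,  1.57000391, -2.06364034]), 'ft_force': array([-1.10873625,  0.46524883,  0.25262262]), 'moment': array([ 0.05568502,  0.03201452, -0.04325911]), 'opening': 1.0020277096945656} 190.1
```

View pics/scene0.png

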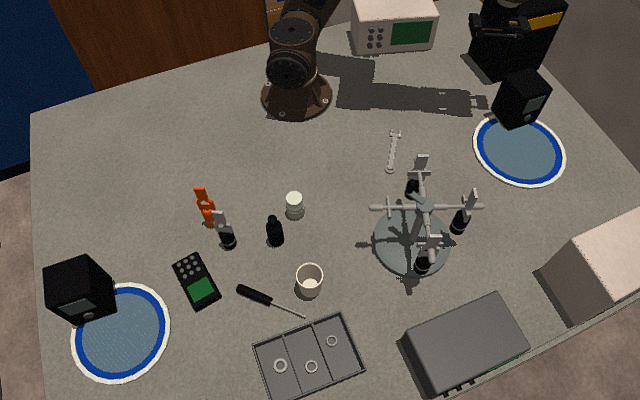

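View pics/top0.png

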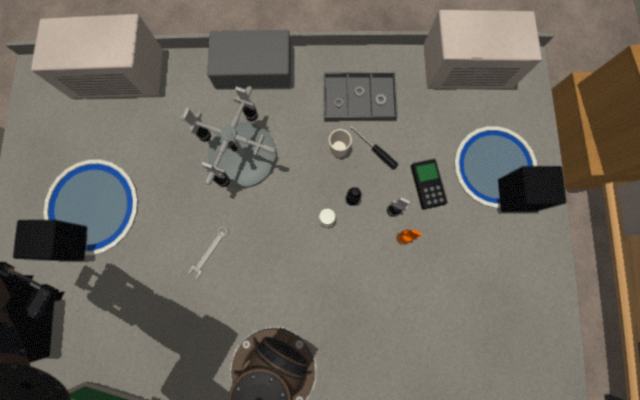

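The scene view shows the tree at about (425,225), its empty branch pointing left with the cross-bar near (393,207). The grey sensor is at (225,230), with the orange look-alike beside it. In the top view the tree is at (235,145) and the sensor at (398,207). Next I'll crop in closer.

```bash
python3 - <<'E'
from h import *
a=cv2.imread('pics/scene0.png');b=cv2.imread('pics/top0.png')
f=lambda im,x,y,w,h,s:cv2.resize(im[y:y+h,x:x+w],None,fx=s,fy=s,interpolation=cv2.INTER_CUBIC)
L=np.hstack([f(a,360,140,133,150,3),f(b,175,80,133,150,3)])
M=np.hstack([f(a,180,175,100,75,4),f(b,350,175,100,75,4)])[:, :798]
cv2.imwrite('pics/crop1.png',np.hstack([L]))
cv2.imwrite('pics/crop1.png',np.vstack([L[:,:798],M[:150*2]])[:760])
cv2.imwrite('pics/tree1.png',L); 
E
python3 -c "
import cv2;a=cv2.imread('pics/crop1.png');print(a.shape)"
```

```text
(750, 798, 3)
```

View pics/tree1.png

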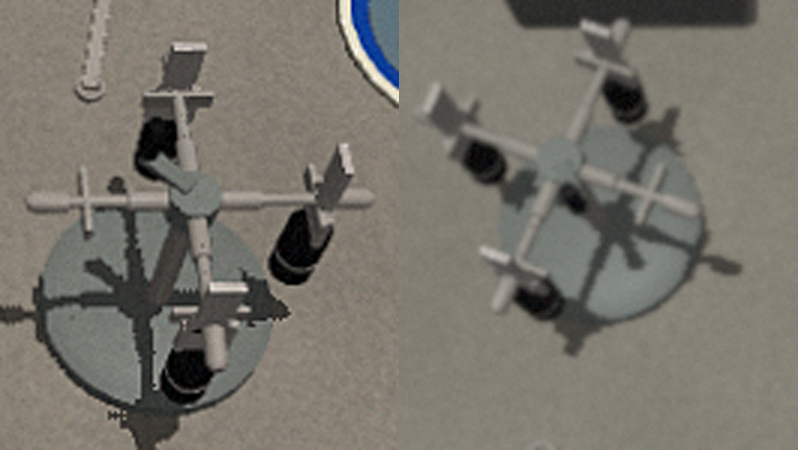

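```bash
python3 - <<'E'
from h import *
s=load('scene0');t=load('top0')
for n,c,hubp,tip in [('s',s,(425,205),(370.5,206.7)),('t',t,(228.7,133.3),(274,149.5))]:
    h=onz(c,*hubp,212); e=onz(c,*tip,200); print(n,'hub',h,'tip',e,'len',np.linalg.norm((e-h)[:2]),'ang',np.arctan2(*(e-h)[1::-1]))
print('tri hub',tri(s,(425,205),t,(228.7,133.3)))
# foot: fit ellipse of gray-teal disc
for n,c,roi in [('s',s,(365,195,95,90)),('t',t,(200,115,85,80))]:
    im=c['image'].astype(int); R_,G,B=im[...,0],im[...,1],im[...,2]
    m=((G-R_>5)).astype(np.uint8); x,y,w,h=roi; mm=np.zeros_like(m); mm[y:y+h,x:x+w]=m[y:y+h,x:x+w]
    ys,xs=np.nonzero(mm); hull=cv2.convexHull(np.c_[xs,ys].astype(np.int32))
    P=np.array([onz(c,*p[0],28)[:2] for p in hull]); (cx,cy),r=cv2.minEnclosingCircle(P.astype(np.float32)); print(n,'foot',cx,cy,r,len(xs))
# sensor
for n,c,roi in [('s',s,(205,205,35,50)),('t',t,(385,190,30,30))]:
    im=c['image'].astype(int); x,y,w,h=roi
    print(n); 
big=np.hstack([cv2.resize(s['image'][178:253,185:255],None,fx=5.7,fy=5.7,interpolation=cv2.INTER_CUBIC),cv2.resize(t['image'][180:255,370:440],None,fx=5.7,fy=5.7,interpolation=cv2.INTER_CUBIC)])[:,:,::-1]
print(big.shape);cv2.imwrite('pics/sens1.png',big)
E
```

```text
s hub [667.51700715 104.45234156 212.        ] tip [616.15708109 -16.90463366 200.        ] len 131.77768187700454 ang -1.9711529306921147
t hub [661.87302095 103.91977535 212.        ] tip [617.75673276 -19.51776118 200.        ] len 131.0842183767149 ang -1.9140462386212593
tri hub (array([664.53190035, 106.39028272, 205.67140653]), np.float64(1.9039468335536183))
s foot 668.7884521484375 132.42677307128906 139.1081085205078 561
t foot 670.9118041992188 129.54747009277344 135.08419799804688 687
s
t
(428, 798, 3)
```

View pics/sens1.png

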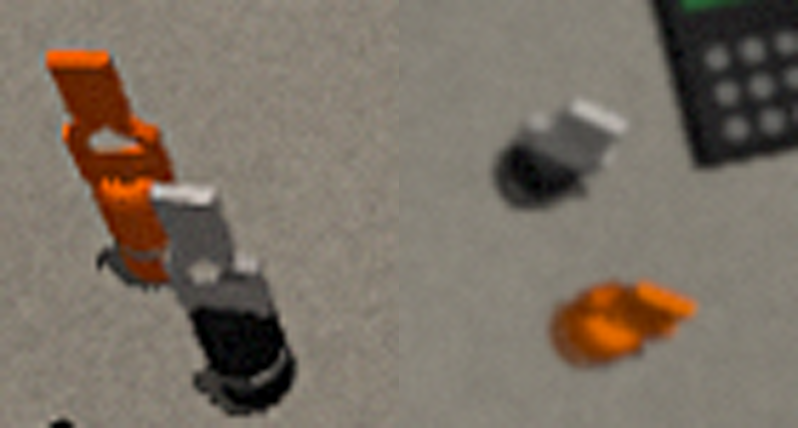

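```bash
python3 - <<'E'
from h import *
s=load('scene0');t=load('top0')
def S(x,y): return (185+x/5.7,178+y/5.7)
def T(x,y): return (370+(x-399)/5.7,180+y/5.7)
print('scene top edge',[onz(s,*S(*p),185)[:2].round(1) for p in [(152,188),(213,193)]])
print('top top edge',[onz(t,*T(*p),185)[:2].round(1) for p in [(575,103),(625,129)]])
print('top-face centre tri',tri(s,S(184,195),t,T(598,118)))
print('foot centre scene/top',onz(s,*S(250,380),0),onz(t,*T(530,185),0))
h=np.array([664,105.])
for a in [-2.72]:
  for z in (210,230,250):
    P=[*(h+50*np.array([np.cos(a),np.sin(a)])),z]; ps=proj(s,P);pt=proj(t,P)
    print(z,P,'scenecrop',(ps-[360,140])*3,'topcrop',(pt-[175,80])*3+[399,0])
st=monitor.state(); print(R.from_euler('xyz',st['tcp_rot']).as_matrix().round(3))
w=load('wrist0'); Rt=R.from_euler('xyz',st['tcp_rot']).as_matrix()
print('cam in tool',Rt.T@(w['position']-st['eef_pos'])); print((Rt.T@Rm(w['orientation'])).round(3))
E
```

```text
scene top edge [array([ 472.8, -384.3]), array([ 485.3, -359.7])]
top top edge [array([ 482. , -362.6]), array([ 469.3, -385.7])]
top-face centre tri (array([ 476.26597004, -373.55310755,  177.41802003]), np.float64(2.6374381713513695))
foot centre scene/top [ 4.79774908e+02 -3.76876020e+02 -2.27373675e-13] [ 469.63006661 -375.25609486    0.        ]
210 [np.float64(618.3780819304021), np.float64(84.53929151639913), 210] scenecrop [144.93541878 156.5443592 ] topcrop [580.08927813 205.9798065 ]
230 [np.float64(618.3780819304021), np.float64(84.53929151639913), 230] scenecrop [148.81036753 143.334003  ] topcrop [575.37229254 199.11652652]
250 [np.float64(618.3780819304021), np.float64(84.53929151639913), 250] scenecrop [152.7995353  129.70794472] topcrop [570.47599786 191.99092929]
[[-0.     0.401  0.916]
 [-0.001  0.916 -0.401]
 [-1.    -0.001 -0.   ]]
cam in tool [ 20.29588056   0.64436305 -65.83309166]
[[-0.    -0.238  0.971]
 [ 1.    -0.001 -0.   ]
 [ 0.001  0.971  0.238]]
```

apply_moves(
  series=[
    [-1,[-4,0,0],0],
    [-1,[-8.6,-2,4],0],
    [-1,[-8.6,-5,9],-0.1],
    [-1,[-8.6,-8,14],-0.2],
    [-1,[-8.6,-11,19],-0.3],
    [-1,[-8.6,-14,24],-0.4],
    [-1,[-8.6,-17,29],-0.5],
    [-1,[-8.6,-20,34],-0.6],
    [-1,[-8.6,-22,39],-0.7],
    [-1,[-8.6,-25,44],-0.8],
    [-1,[-8.6,-28,49],-0.84],
    [-1,[-8.6,-30,53],-0.84],
    [-1,[-8.6,-30,53.2],-0.84],
    [-1,[-8.6,-30,53.2],-0.84],
  ],
)

```text
t: 1.9
eef_pos: [617.5, 84.5, 490.4]
tcp_rot: [2.423, 1.57, 2.85]
ft_force: [0.4, -0.4, -0.7]
opening: 0.997
```

```bash
python3 - <<'E'
from h import *
shot('wrist','w1'); st=monitor.state(); print(st['eef_pos'],R.from_euler('xyz',st['tcp_rot']).as_matrix().round(3),st['t'])
E
```

```text
[617.19497938  85.03158832 490.62331032] [[-0.    -0.415  0.91 ]
 [ 0.     0.91   0.415]
 [-1.     0.    -0.   ]] 1.95
```

View pics/w1.png

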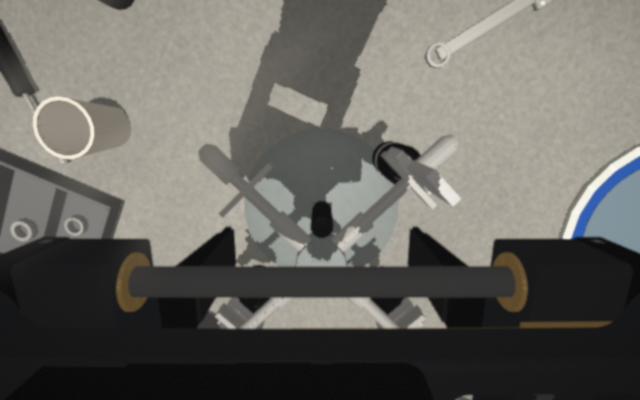

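Wrist view: the peg is the black blob from about (322,203) to (320,238). The empty branch runs down-left from the hub, with its tip near (208,152) and its cross-bar around (245,190). I'll get numbers from masks.

```bash
python3 - <<'E'
from h import *
w=load('w1'); g=w['image'].max(2)
for v in range(192,244,3): print(v,' '.join(f'{x:3d}' for x in g[v,300:346:3]))
for z in (210,220,230,240,250,260):
    print(z,'v=235:',onz(w,321,235,z)[:2].round(1),'v=208',onz(w,322,208,z)[:2].round(1))
print('tip',onz(w,208,152,200), 'bar',onz(w,221,214,206),onz(w,266,168,206))
cv2.imwrite('pics/w1c.png',cv2.resize(w['image'][130:280,190:470,::-1],None,fx=2.8,fy=2.8,interpolation=cv2.INTER_CUBIC)*1)
E
```

```text
192  84  86  86  87  86  86  85  85  84 104 168 173 174 172 172 172
195  84  85  86  86  86  86  85  85  91 167 173 173 174 171 170 170
198  84  84  85  85  85  85  85  85  90 164 172 172 172 173 170 169
201  84  85  85  84  82  78  55  45  54 140 156 170 170 172 172 168
204  85  84  84  83  78  36  18  17  18  29  82 168 171 170 169 168
207  85  84  84  84  60  18  19  18  17  18  60 167 169 168 169 168
210  83  84  83  84  46  17  18  16  17  16  47 166 168 168 167 169
213  83  83  83  82  38  17  16  17  18  18  39 160 168 168 167 168
216  87 107 105  84  31  18  18  18  20  19  27 147 169 169 167 166
219 119 164 165 144  31  20  24  24  25  22  19  99 160 169 166 164
222 164 166 167 153  32  21  21  24  22  23  19  66 107 160 166 163
225 162 165 166 147  27  21  21  20  21  19  20  59  83 106 161 130
228 113 157 166 147  27  20  20  18  19  20  21  65  83  88 120 105
231 102 111 159 158  59  19  21  19  18  20  26  79  88  91 102 122
234 103 103 111 114  70  29  20  19  19  24  57 107 106 104 107 158
237 105 103 103  94  82  77  53  44  48  73  82  94 104 107 113 187
240 105 106 104 101  82  82  82  82  82  83  84 103 106 114 151 203
243 164 126 135  84  81  82  82  82  82  84  82  87 106 183 205 194
210 v=235: [641.4  95.1] v=208 [619.9  86.3]
220 v=235: [638.2  93.7] v=208 [617.5  85.1]
230 v=235: [635.   92.2] v=208 [615.2  84. ]
240 v=235: [631.8  90.7] v=208 [612.8  82.9]
250 v=235: [628.6  89.3] v=208 [610.4  81.8]
260 v=235: [625.4  87.8] v=208 [608.   80.6]
tip [617.68414972 -16.59783575 200.        ] bar [660.26917484  12.28410625 206.        ] [609.17842905  31.95688025 206.        ]
```

View pics/w1c.png

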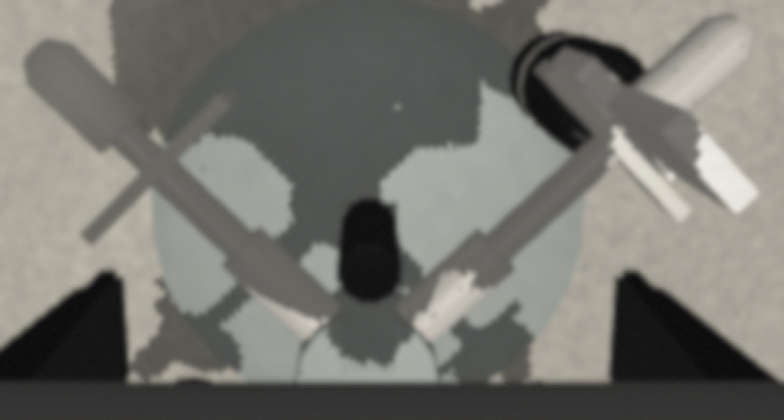

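The peg fits at about (623,87) with its top at z≈250, and the hub is at about (668,108). I'll close the fingers, set them behind the peg and lower to tip height 230.

apply_moves(
  series=[
    [1,[0,-3,0.6],0],
    [1,[0,-3,0.6],0],
    [1,[0,-3,0.6],0],
    [1,[0,-3,0.6],0],
    [1,[0,-3,0.6],0],
    [1,[0,-3,0.6],0],
    [1,[0,-3,0.6],0],
    [1,[0,-3,0.6],0],
    [1,[2,-3,0.6],0],
    [1,[4,-3,0.6],0],
    [1,[6,-3,0.6],0],
    [1,[7,-3,0.6],0],
    [1,[7,-3,0.6],0],
  ],
)

```text
t: 3.58
eef_pos: [635.7, 59.5, 420.4]
tcp_rot: [2.559, 1.57, 2.987]
ft_force: [0.4, -1.2, -0.2]
opening: 0.006
```

```bash
python3 - <<'E'
from h import *
# arc waypoints in tool axes at start of call
H=np.array([668.5,108.]); st=monitor.state(); Rt=R.from_euler('xyz',st['tcp_rot']).as_matrix(); p=st['eef_pos']
print(p,st['opening'],st['ft_force'])
phi0=np.arctan2(87.3-H[1],623.2-H[0])
for k in range(0,17):
    th=0.08*k; ph=phi0-th+0.0
    peg=H+50*np.array([np.cos(ph),np.sin(ph)]); push=np.array([np.sin(ph),-np.cos(ph)])
    f=peg-20*push; d=Rt.T@np.array([f[0]-p[0],f[1]-p[1],0]); print(round(th,2),f.round(1),(d/10).round(2))
E
```

```text
[635.6704388   59.45632613 420.39841289] 0.00633224801427161 [ 0.38132807 -1.16288534 -0.20774368]
0.0 [631.3  69. ] [0.   1.05 0.  ]
0.08 [628.3  72.1] [ 0.    1.46 -0.14]
0.16 [625.6  75.4] [ 0.    1.87 -0.25]
0.24 [623.1  79. ] [ 0.    2.3  -0.33]
0.32 [621.   82.7] [ 0.    2.72 -0.38]
0.4 [619.1  86.6] [ 0.    3.16 -0.39]
0.48 [617.5  90.6] [ 0.    3.59 -0.36]
0.56 [616.3  94.7] [ 0.    4.01 -0.3 ]
0.64 [615.4  98.9] [ 0.    4.43 -0.21]
0.72 [614.9 103.2] [ 0.    4.84 -0.08]
0.8 [614.7 107.5] [0.   5.24 0.08]
0.88 [614.8 111.8] [0.   5.63 0.27]
0.96 [615.3 116.1] [0.   6.   0.49]
1.04 [616.1 120.3] [0.   6.35 0.74]
1.12 [617.2 124.5] [0.   6.68 1.02]
1.2 [618.7 128.5] [0.   6.99 1.32]
1.28 [620.5 132.4] [0.   7.27 1.64]
```

apply_moves(
  series=[
    [1,[0,0.5,0],0],
    [1,[0,1.0,0],0],
    [1,[0,1.46,-0.14],0.08],
    [1,[0,1.87,-0.25],0.16],
    [1,[0,2.3,-0.33],0.24],
    [1,[0,2.72,-0.38],0.32],
    [1,[0,3.16,-0.39],0.4],
    [1,[0,3.6,-0.36],0.48],
    [1,[0,4.0,-0.3],0.56],
    [1,[0,4.43,-0.21],0.64],
    [1,[0,4.84,-0.08],0.72],
    [1,[0,5.24,0.08],0.8],
    [1,[0,5.24,0.08],0.8],
  ],
)

```text
t: 5.2
eef_pos: [614.4, 107.9, 421.2]
tcp_rot: [0.661, 1.57, 0.289]
ft_force: [0.3, 0.1, -0.4]
opening: 0.003
```

```bash
python3 - <<'E'
from h import *
w=shot('wrist','w2'); s=shot('scene','s2'); t=shot('top','t2'); st=monitor.state(); print(st['eef_pos'],st['ft_force'])
Z=lambda im,x,y,ww,h,k:cv2.resize(im[y:y+h,x:x+ww],None,fx=k,fy=k,interpolation=cv2.INTER_CUBIC)
cv2.imwrite('pics/v2.png',np.hstack([Z(s['image'],350,140,160,150,2.5),Z(t['image'],160,80,160,150,2.5)])[:,:,::-1])
E
```

```text
[614.47707344 107.62949843 420.96086686] [-0.7474323   0.0037628   0.76301007]
```

View pics/v2.png

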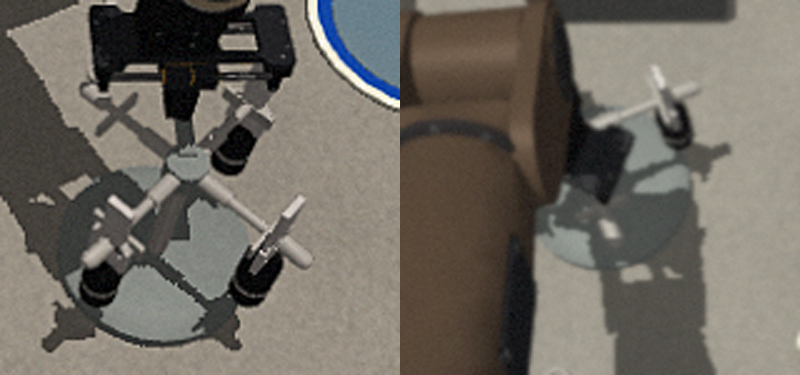

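apply_moves(
  series=[
    [1,[0,0.2,-0.08],0.04],
    [1,[0,0.41,-0.14],0.08],
    [1,[0,0.61,-0.2],0.12],
    [1,[0,0.82,-0.26],0.16],
    [1,[0,1.03,-0.3],0.2],
    [1,[0,1.03,-0.3],0.2],
  ],
)

```text
t: 6.1
eef_pos: [615.6, 118.1, 420.8]
tcp_rot: [0.458, 1.571, -0.114]
ft_force: [-0.3, -1.8, 0.7]
opening: 0.006
```

apply_moves(
  series=[
    [1,[0,0.2,-0.08],0.04],
    [1,[0,0.41,-0.14],0.08],
    [1,[0,0.41,-0.14],0.08],
  ],
)

```text
t: 6.48
eef_pos: [616.6, 122.3, 420.8]
tcp_rot: [1.967, 1.571, 1.316]
ft_force: [-0.1, -1.7, 0.8]
opening: 0.002
```

apply_moves(
  series=[
    [1,[0,0.2,-0.08],0.04],
    [1,[0,0.2,-0.08],0.04],
  ],
)

```text
t: 6.72
eef_pos: [617.1, 124.4, 420.8]
tcp_rot: [2.117, 1.571, 1.426]
ft_force: [-0.4, -2.0, 1.0]
opening: 0.002
```

apply_moves(
  series=[
    [1,[0,0.2,-0.08],0.04],
    [1,[0,0.2,-0.08],0.04],
  ],
)

```text
t: 6.98
eef_pos: [617.7, 126.0, 420.7]
tcp_rot: [-1.458, 1.569, -2.189]
ft_force: [-2.1, -6.5, 0.7]
opening: 0.004
```

```bash
python3 - <<'E'
from h import *
st=monitor.state(); print(st['ft_force'])
w=shot('wrist','w3'); s=shot('scene','s3')
Z=lambda im,x,y,ww,h,k:cv2.resize(im[y:y+h,x:x+ww],None,fx=k,fy=k,interpolation=cv2.INTER_CUBIC)
cv2.imwrite('pics/v3.png',np.hstack([Z(s['image'],365,150,110,120,3.3),Z(w['image'],130,60,390,360,1.1)[:396]])[:,:,::-1])
H=np.array([668.5,108.])
E
```

```text
[-2.05228195 -6.48514193  0.73372207]Traceback (most recent call last):
  File "<stdin>", line 5, in <module>
    return _nx.concatenate(arrs, 1, dtype=dtype, casting=casting)
           ~~~~~~~~~~~~~~~^^^^^^^^^^^^^^^^^^^^^^^^^^^^^^^^^^^^^^^
ValueError: all the input array dimensions except for the concatenation axis must match exactly, but along dimension 0, the array at index 0 has size 396 and the array at index 1 has size 374
```

apply_moves(
  series=[
    [1,[0,0.05,-0.02],0.01],
    [1,[0,0.1,-0.04],0.02],
    [1,[0,0.1,-0.04],0.02],
  ],
)

```text
t: 7.45
eef_pos: [617.8, 126.4, 420.7]
tcp_rot: [-1.503, 1.568, -2.254]
ft_force: [-5.5, -11.3, 3.2]
opening: 0.004
```

apply_moves(
  series=[
    [1,[0,-1,0],0],
    [1,[0,-2,0],0],
    [1,[-3,-2,0],0],
    [1,[-6,-2,0],0],
    [1,[-8,-3,2],0],
    [1,[-8,-3.4,3.3],0],
    [1,[-8,-3.4,3.3],0],
    [1,[-8,-3.4,3.3],0],
  ],
)

```text
t: 8.45
eef_pos: [618.9, 80.3, 499.5]
tcp_rot: [-2.534, 1.569, 2.996]
ft_force: [0.2, 0.3, 0.2]
opening: 0.005
```

```bash
python3 - <<'E'
from h import *
st=monitor.state(); print(st['ft_force'],st['eef_pos'],R.from_euler('xyz',st['tcp_rot']).as_matrix().round(3))
w=shot('wrist','w3'); s=shot('scene','s3')
cv2.imwrite('pics/w3c.png',cv2.resize(w['image'][40:300,120:500,::-1],None,fx=2.1,fy=2.1,interpolation=cv2.INTER_CUBIC))
E
```

```text
[0.22786788 0.33178472 0.1572162 ] [618.94680069  80.3297366  499.53860877] [[-0.002  0.684  0.73 ]
 [ 0.     0.73  -0.684]
 [-1.    -0.001 -0.002]]
```

View pics/w3c.png

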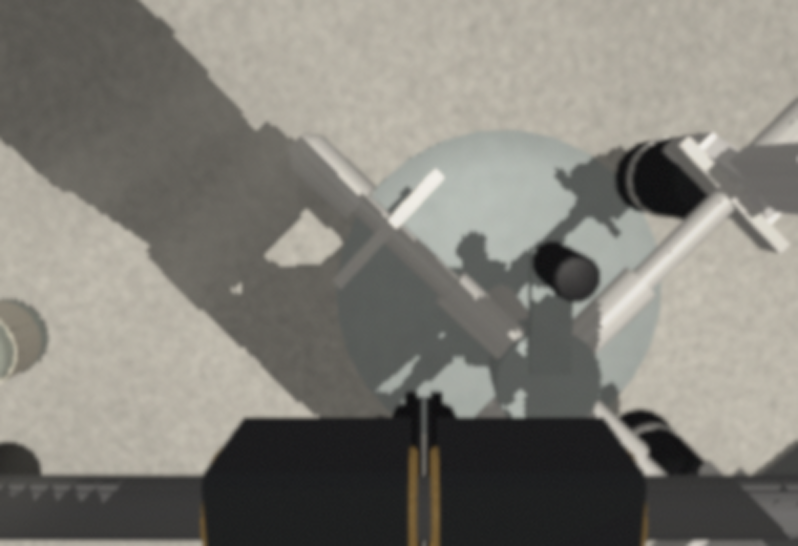

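Here the tree is at its stop. In the crop the branch tip is at about (305,145), the cross-bar runs from (440,172) to (340,285), and the peg top is at (577,278). The sleeve's tip to bar face should be 46 mm.

```bash
python3 - <<'E'
from h import *
w=load('w3'); C=lambda x,y:(120+x/2.1,40+y/2.1)
k=onz(w,*C(577,278),250); tip=onz(w,*C(307,146),200); bar=onz(w,*C(390,228),206); b1=onz(w,*C(440,172),206); b2=onz(w,*C(340,285),206); tube=onz(w,*C(505,340),200)
print('knob',k[:2],'tip',tip[:2],'bar',bar[:2],b1[:2],b2[:2],'tube',tube[:2])
print('len',np.linalg.norm(b1-b2),'tip-bar',np.linalg.norm((tip-bar)[:2]),'ang bar normal',np.arctan2(*(b1-b2)[:2]), 'line ang',np.arctan2(*(bar-tip)[1::-1]),np.arctan2(*(tube-tip)[1::-1]))
# foot edge in view
im=w['image'].astype(int)
s=load('s3'); 
for z in(28,): pass
cv2.imwrite('pics/s3c.png',cv2.resize(s['image'][140:290,340:500,::-1],None,fx=4,fy=4,interpolation=cv2.INTER_CUBIC))
E
```

```text
knob [631.33422067 140.01312957] tip [532.97167812  99.89639483] bar [577.77193924 102.06565014] [575.54187944 130.80103704] [580.35789913  71.95739027] tube [643.77271884 104.44556709]
len 59.04039982648609 tip-bar 44.85274868506626 ang bar normal -0.08166233060217343 line ang 0.04838280674498262 0.04103407921769995
```

View pics/s3c.png

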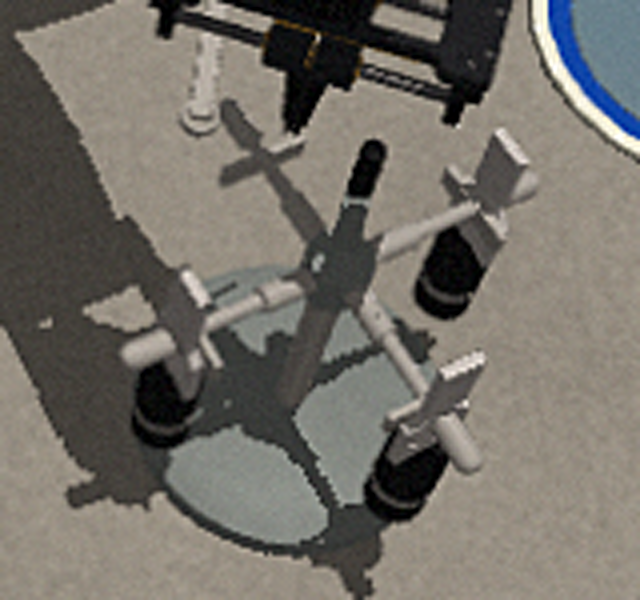

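apply_moves(
  series=[
    [1,[0,-3,1.5],0],
    [1,[0,-7,3.5],0.1],
    [0.2,[0,-12,6],0.22],
    [0.2,[0,-17,8],0.36],
    [0.2,[0,-22,10.5],0.5],
    [0.2,[0,-27,13],0.64],
    [0.2,[0,-32,15],0.8],
    [0.2,[0,-37,17.5],0.95],
    [0.2,[0,-41,19.5],1.1],
    [0.2,[0,-44,21],1.2],
    [0.2,[0,-45.2,21.4],1.29],
    [0.2,[0,-45.2,21.4],1.29],
    [0.2,[0,-45.2,21.4],1.29],
    [0.2,[0,-45.2,21.4],1.29],
  ],
)

```text
t: 10.3
eef_pos: [466.6, -395.3, 500.8]
tcp_rot: [2.46, 1.571, 0.419]
ft_force: [-0.1, -0.1, -0.5]
opening: 0.397
```

```bash
python3 - <<'E'
from h import *
st=monitor.state(); print(st['joints'].round(3),st['opening'],st['eef_pos'],R.from_euler('xyz',st['tcp_rot']).as_matrix().round(3))
w=shot('wrist','w4')
cv2.imwrite('pics/w4c.png',cv2.resize(w['image'][40:300,120:500,::-1],None,fx=2.1,fy=2.1,interpolation=cv2.INTER_CUBIC))
E
```

```text
[-0.811  0.394  1.459  0.     1.288 -0.341] 0.3971916251136671 [ 466.56235826 -395.250813    500.78997129] [[ 0.     0.892 -0.453]
 [ 0.    -0.453 -0.892]
 [-1.     0.    -0.   ]]
```

View pics/w4c.png

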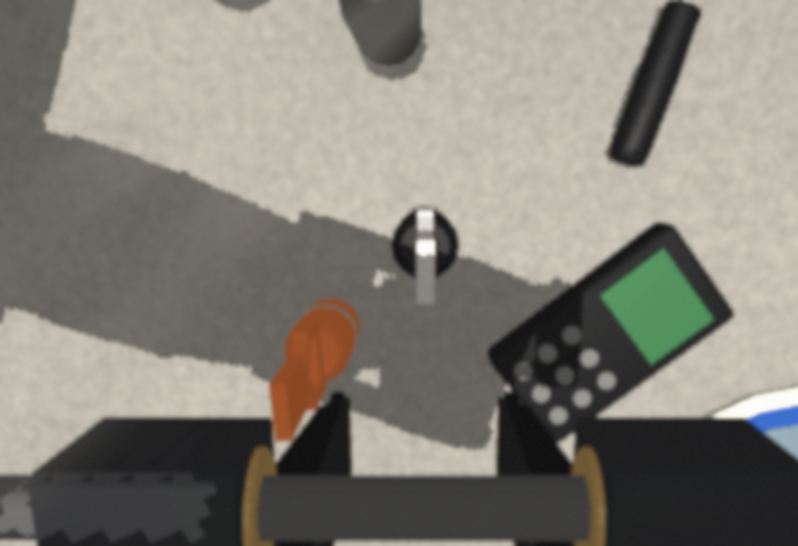

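```bash
python3 - <<'E'
from h import *
w=load('w4'); C=lambda x,y:(120+x/2.1,40+y/2.1)
g=w['image'].max(2)
for v in range(140,186,3): print(v,g[v,312:334])
st=monitor.state(); Rt=R.from_euler('xyz',st['tcp_rot']).as_matrix()
for nm,p,z in [('tab c',(426,272),185),('tab top',(426,240),185),('tab bot',(426,303),185),('cyl',(425,242),41),('orange tip',(283,405),185)]:
    P=onz(w,*C(*p),z); print(nm,P.round(1),'tool',(Rt.T@(P-st['eef_pos'])).round(1))
E
```

```text
140 [199 190 170 147 118 106 140 188 207 211 211 211 208 189 144 111 126 155
 173 187 196 197]
143 [139  95  56  36  34  71 148 217 235 238 238 238 236 218 148  71  32  36
  57  93 137 176]
146 [ 34  29  29  34  43  74 137 196 220 223 224 224 222 202 146  83  44  34
  29  29  36  65]
149 [ 35  47  61  70  76  88 128 171 189 185 180 188 190 174 132  89  74  70
  61  47  34  28]
152 [ 61  73  78  78  79  87 106 127 136 137 136 136 135 128 108  79  73  76
  76  71  61  45]
155 [ 65  71  73  76  83 118 186 234 244 245 246 246 246 242 220 144  78  71
  76  74  72  61]
158 [ 30  30  34  41  61 118 205 247 252 252 252 252 251 249 229 152  78  67
  71  73  71  61]
161 [ 28  28  28  30  41  78 132 177 209 227 226 206 190 191 176 121  57  33
  34  39  38  33]
164 [ 23  24  27  27  36  65 103 129 138 139 139 139 138 134 117  79  43  29
  28  25  22  24]
167 [ 32  25  23  24  34  65 103 128 136 137 137 138 137 133 115  77  39  25
  23  26  35  52]
170 [ 92  82  65  51  46  66 102 127 136 138 138 138 136 132 116  78  50  52
  68  82  94 100]
173 [103 104 105 104 101 103 116 128 135 136 136 137 137 134 125 109  99  99
 100 102 102 104]
176 [103 103 103 104 105 110 120 131 135 136 135 134 134 131 124 110 102 100
 101 101 102 102]
179 [104 102 101 100 101 107 121 132 136 137 135 134 134 132 124 111 104 102
 103 103 104 103]
182 [105 104 104 104 104 109 119 130 133 134 136 136 136 133 125 111 104 102
 101 101 102 102]
185 [106 107 108 106 104 104 105 108 110 110 112 111 111 110 107 104 102 102
 101 101 101 101]
tab c [ 479.6 -373.7  185. ] tool [315.8   1.8 -25.2]
tab top [ 485.7 -361.5  185. ] tool [315.8   1.8 -38.8]
tab bot [ 473.4 -385.7  185. ] tool [315.8   1.8 -11.7]
cyl [ 478.6 -375.    41. ] tool [459.8   1.5 -23.5]
orange tip [ 395.  -398.1  185. ] tool [315.8 -62.6  34.9]
```

The sensor's tab is centred at about (479.6,-373.7), and its yaw already matches the jaws. I'll descend and grip.

apply_moves(
  series=[
    [0.2,[2,0.2,-2.5],0],
    [0.2,[6,0.2,-2.5],0],
    [0.2,[10,0.2,-2.5],0],
    [0.2,[13,0.2,-2.5],0],
    [0.2,[15,0.2,-2.5],0],
    [0.2,[16.6,0.2,-2.5],0],
    [0.2,[16.6,0.2,-2.5],0],
    [1,[16.6,0.2,-2.5],0],
    [1,[16.6,0.2,-2.5],0],
    [1,[16.6,0.2,-2.5],0],
    [1,[16.6,0.2,-2.5],0],
    [1,[16.6,0.2,-2.5],0],
    [1,[16.6,0.2,-2.5],0],
  ],
)

```text
t: 11.98
eef_pos: [479.3, -374.7, 335.0]
tcp_rot: [1.332, 1.57, -0.711]
ft_force: [-0.8, 0.6, 5.2]
opening: 0.087
```

apply_moves(
  series=[
    [1,[-1,0,0],0],
    [1,[-3,0,0],0],
    [1,[-5,0,0],0],
    [1,[-5,0,0],0],
    [1,[-5,0,0],0],
  ],
)

```text
t: 12.6
eef_pos: [479.2, -374.5, 383.9]
tcp_rot: [-1.947, 1.57, 2.293]
ft_force: [0.6, 0.4, -3.8]
opening: 0.085
```

apply_moves(
  series=[
    [1,[-3,0,0],0],
    [1,[-7,0,0],0],
    [1,[-11,-1,-2],0],
    [1,[-13.6,-3,-6],-0.05],
    [1,[-13.6,-5,-10],-0.1],
    [1,[-13.6,-7,-14.5],-0.16],
    [1,[-13.6,-9,-19],-0.22],
    [1,[-13.6,-11,-23.5],-0.28],
    [1,[-13.6,-13,-28],-0.34],
    [1,[-13.6,-15,-32],-0.4],
    [1,[-13.6,-17,-36],-0.46],
    [1,[-13.6,-18.5,-39.5],-0.5],
    [1,[-13.6,-19.7,-41.8],-0.53],
    [1,[-13.6,-20.2,-42.7],-0.53],
    [1,[-13.6,-20.2,-42.7],-0.53],
    [1,[-13.6,-20.2,-42.7],-0.53],
  ],
)

```text
t: 14.6
eef_pos: [493.7, 96.7, 520.5]
tcp_rot: [-1.198, 1.57, -2.712]
ft_force: [-0.3, -1.4, -3.0]
opening: 0.082
```

apply_moves(
  series=[
    [1,[3,0,0],0],
    [1,[6,0,0],0],
    [1,[8.5,0,0],0],
    [1,[9.5,0,0],0],
    [1,[9.5,0,0],0],
    [1,[9.5,0,0],0],
  ],
)

```text
t: 15.35
eef_pos: [493.8, 97.3, 426.7]
tcp_rot: [1.603, 1.569, 0.09]
ft_force: [0.1, 0.0, -3.5]
opening: 0.085
```

```bash
python3 - <<'E'
from h import *
st=monitor.state(); print(st['opening'],st['eef_pos'],R.from_euler('xyz',st['tcp_rot']).as_matrix().round(3))
w=shot('wrist','w5'); s=shot('scene','s5')
Z=lambda im,x,y,ww,h,k:cv2.resize(im[y:y+h,x:x+ww],None,fx=k,fy=k,interpolation=cv2.INTER_CUBIC)
a=Z(s['image'],350,90,110,110,4); b=Z(w['image'],180,100,160,200,2.2)
cv2.imwrite('pics/v5.png',np.hstack([a,b])[:,:,::-1])
E
```

```text
0.08486321154592211 [493.75315483  97.3074922  426.66829227] [[ 0.002  0.998  0.058]
 [ 0.     0.058 -0.998]
 [-1.     0.002 -0.   ]]
```

View pics/v5.png

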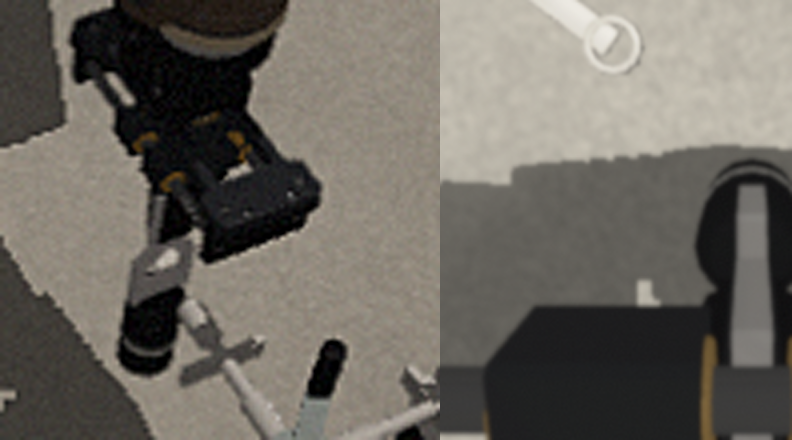

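The scene crop shows the sensor held upright in front of the branch tip, with the window at about (160,262) and the tip at about (193,312). The wrist crop shows the plate held squarely. I'll check both against projections of my estimates.

```bash
python3 - <<'E'
from h import *
s=load('s5'); f=lambda P:((proj(s,P)-[350,90])*4).round(1)
c=np.array([493.8,97.3]); n=np.array([.998,.058]); q=np.array([-.058,.998])
for nm,dy,z in [('peak',0,221.7),('gL',15,206.7),('gR',-15,206.7),('sL',15,187.7),('sR',-15,187.7)]: print(nm,f([*(c+4*n+dy*q),z]),f([*(c-4*n+dy*q),z]))
print('cyl foot',f([*c,91.7]))
L=lambda d,z=200,l=0:f([533+d-.06*l,99.9+.06*d+l,z])
print('tip',L(0),'sleeve top ring',L(6,209),'sleeve L/R',L(6,200,9),L(6,200,-9),'bar',L(44,206,30),L(44,206,-30),L(44,188,-30))
g=s['image'].max(2)[148:178,380:420]
print('rows 148+, cols 380+'); 
for r in range(0,30): print(148+r,' '.join(f'{x:3d}' for x in g[r,:36]))
E
```

```text
peak [167.4 247.1] [161.3 238.2]
gL [184.3 253.4] [178.2 244.7]
gR [144.7 268.9] [138.7 260. ]
sL [180.5 270.8] [174.5 262.1]
sR [141.4 286.1] [135.5 277.4]
cyl foot [141.7 355.1]
tip [190.8 306.5] sleeve top ring [197.4 305.2] sleeve L/R [207.4 308.5] [183.5 318.2] bar [267.4 335.5] [186.3 368.9] [182.5 384.6]
rows 148+, cols 380+
148 143 144 151 153 154 156 127  81  82  59  10   0   0   6   1   5  42 135 165 172 107  26   5  10  21  15  11  16  18   9   9  12   2  11   9   6
149 137 145 147 141 141 154 133  79  80  55   7   0   9  33  44  75 114 132 152 161  97   5   7  14  16   3  12  18   4   0   5   8   7   5   6   4
150 138 141 147 149 144 149 125  72  69  40   9  29  74  86  84  87  78  76 138 170 100   8   0  11   2   8   9  12  16  15  10  14   2   2   0   0
151 146 147 135 141 147 151 128  86  84  79  84  88  82  89  77  85  80  77 108 114  64   0   9  15   1  19   3  12   7   0   0   0   0  69  63 164
152 151 149 147 149 159 133  99  85  81  88  87 116 161 146  96  87  79  80 102 128  65   0   0  17  36  27   7   4   1   2   0  59 157 171 167 154
153 144 150 155 149 142  9
[... 2973 characters left out ...]
   0   4   8   9   9  96 153 140  92  67  73  77  77  80  73  70  94 141 146 148 143 144 151 138 149 151 151
174  22  40   9   9   7   1   8  16   4  16   7  12   1  25 108 158 153 145  96  74  77  71  79  70  60 115 143 147 153 156 149 141 105 146 186 181
175  25  68  39  13  17   5   8   3  12   5   0  15  17  71 131 152 148 151 129  79  65  72  73  78  66 126 143 153 147 150 118  92  73  74 157 126
176   4  42  70  44  30  15  14   6  13  14  17  31  58 106 148 151 142 145 147 108  68  74  67  68  68  87 134 147 119  80  76  70  75 120  73  60
177   0  11  46  80  76  60  44  35  34  48  50  54  41 105 167 145 142 147 153 136 113 109  93  73  70  71  80  75  65  71  73  66  72  70  61  84
```

Predicted and seen pixels agree within about 1 px. I'll thread slowly onto the branch and watch the force.

apply_moves(
  series=[
    [1,[0.15,0.6,0],0],
    [1,[0.15,1.2,0],0],
    [1,[0.15,1.8,0],0],
    [1,[0.15,2.4,0],0],
    [1,[0.15,3.0,0],0],
    [1,[0.15,3.4,0],0],
    [1,[0.15,3.8,0],0],
    [1,[0.15,4.2,0],0],
    [1,[0.15,4.5,0],0],
    [1,[0.15,4.5,0],0],
  ],
)

```text
t: 16.7
eef_pos: [538.6, 100.1, 424.2]
tcp_rot: [-2.788, 1.571, 1.982]
ft_force: [-0.8, 0.4, -2.4]
opening: 0.082
```

apply_moves(
  series=[
    [1,[0,0.4,0],0],
    [1,[0,0.8,0],0],
    [1,[0,1.2,0],0],
    [1,[0,1.5,0],0],
    [1,[0,1.5,0],0],
  ],
)

```text
t: 17.32
eef_pos: [553.7, 101.0, 424.2]
tcp_rot: [2.767, 1.571, 1.254]
ft_force: [0.1, -0.2, -2.8]
opening: 0.083
```

```bash
python3 - <<'E'
from h import *
st=monitor.state(); print(st['ft_force'],st['opening'],st['eef_pos'],st['moment'],R.from_euler('xyz',st['tcp_rot']).as_matrix().round(3).tolist())
E
```

```text
[ 0.07329936 -0.19299396 -2.79600605] 0.08268608911906655 [553.65078199 100.97000953 424.15604797] [-0.10087956  0.01325116  0.02519088] [[0.0, 0.998, 0.058], [0.0, 0.058, -0.998], [-1.0, 0.0, -0.0]]
```

apply_moves(
  series=[
    [1,[0,0.3,0],0],
    [1,[0,0.6,0],0],
    [1,[0,0.9,0],0],
    [1,[0,1.2,0],0],
    [1,[0,1.4,0],0],
    [1,[0,1.4,0],0],
  ],
)

```text
t: 18.08
eef_pos: [567.5, 101.8, 424.2]
tcp_rot: [-2.738, 1.571, 2.032]
ft_force: [0.8, -0.8, -3.3]
opening: 0.086
```

apply_moves(
  series=[
    [1,[0,0.15,0],0],
    [1,[0,0.3,0],0],
    [1,[0,0.3,0],0],
  ],
)

```text
t: 18.45
eef_pos: [570.1, 102.0, 424.1]
tcp_rot: [-1.604, 1.569, -3.117]
ft_force: [-4.9, -0.3, -1.3]
opening: 0.081
```

Contact with the cross-bar (about 5 N). I'll back off 1.5 mm and lower in small steps.

apply_moves(
  series=[
    [1,[0,-0.15,0],0],
    [1,[0,-0.15,0],0],
    [1,[0.2,-0.15,0],0],
    [1,[0.4,-0.15,0],0],
    [1,[0.5,-0.15,0],0],
    [1,[0.5,-0.15,0],0],
  ],
)

```text
t: 19.2
eef_pos: [569.0, 101.9, 419.1]
tcp_rot: [-2.228, 1.571, 2.543]
ft_force: [-0.1, 0.9, -2.9]
opening: 0.079
```

apply_moves(
  series=[
    [1,[0.1,0,0],0],
    [1,[0.2,0,0],0],
    [1,[0.3,0,0],0],
    [1,[0.3,0,0],0],
  ],
)

```text
t: 19.7
eef_pos: [568.9, 101.8, 416.2]
tcp_rot: [-2.159, 1.571, 2.612]
ft_force: [-0.2, 0.1, -2.5]
opening: 0.085
```

apply_moves(
  series=[
    [1,[0.1,0,0],0],
    [1,[0.2,0,0],0],
    [1,[0.3,0,0],0],
    [1,[0.3,0,0],0],
  ],
)

```text
t: 20.2
eef_pos: [569.0, 101.7, 413.7]
tcp_rot: [1.195, 1.57, -0.317]
ft_force: [-0.7, -2.0, 3.3]
opening: 0.081
```

apply_moves(
  series=[
    [1,[0.05,0,0],0],
    [1,[0.1,0,0],0],
    [1,[0.1,0,0],0],
  ],
)

```text
t: 20.58
eef_pos: [569.0, 101.6, 413.2]
tcp_rot: [1.252, 1.569, -0.26]
ft_force: [-2.9, -3.8, 10.2]
opening: 0.083
```

Seated: load 13 N at eye ≈ 208. I'll unload a little, ease sideways and check before opening.

apply_moves(
  series=[
    [1,[-0.07,0,0.05],0],
    [1,[-0.07,0,0.1],0],
    [1,[-0.07,0,0.1],0],
  ],
)

```text
t: 20.95
eef_pos: [569.1, 100.8, 413.0]
tcp_rot: [1.726, 1.57, 0.213]
ft_force: [-0.2, -1.1, 2.4]
opening: 0.083
```

apply_moves(
  series=[
    [0.7,[0,0,0],0],
    [0.5,[0,0,0],0],
    [0.5,[0,0,0],0],
    [0.5,[0,0,0],0],
    [0.5,[0,0,0],0],
    [0.5,[0,0,0],0],
  ],
)

```text
t: 21.7
eef_pos: [569.0, 100.9, 413.0]
tcp_rot: [2.595, 1.571, 1.082]
ft_force: [0.6, 0.6, -0.2]
opening: 0.251
```

```bash
python3 - <<'E'
from h import *
st=monitor.state(); print(st['ft_force'],st['opening'],st['eef_pos'])
w=shot('wrist','w6'); s=shot('scene','s6')
Z=lambda im,x,y,ww,h,k:cv2.resize(im[y:y+h,x:x+ww],None,fx=k,fy=k,interpolation=cv2.INTER_CUBIC)
g=w['image'].max(2)
for v in range(165,260,12): print(v,g[v,290:360:2])
E
```

```text
[ 0.57347261  0.61984422 -0.17848153] 0.25073762856164816 [568.9825939  100.86608044 412.95034876]
165 [194 195 191 186 188 192 193 190 193 187 166 150 147 149 164 170 171 173
 176 179 181 185 190 191 190 191 191 192 193 195 194 194 194 193 193]
177 [103 104 104 104 102  99  99 102  97  67  47  57  73  86  93  85  80  87
  93  83  69  50  44  70  93  95  97  96  97  97  96  98 136 188 191]
189 [103 105 105 104 105 103  80  31  19  21  21  21  27  83 117 119 119 119
 116  83 110 118 118 117  77  42  88  97  96  95  96  95  96  96  97]
201 [104 106 105  99  62  22  21  22  22  22  23  24  45 116 132 135 135 134
 134 112 114 121 120 118  79  25  19  26  70  95  96  96  96  96  96]
213 [ 97 101 101  66  24  20  21  22  23  23  25  24  48 114 130 131 132 131
 132 122 115 120 120 118  72  25  22  21  26  72 102 166 183 183 184]
225 [113 103 101 104 113 114 114 115 114 111  78  47  77 116 118 119 120 120
 121 119 119 121 121 118  86  65  66  87  95  87  98 131 156 157 156]
237 [ 17  18  20  26  35  95 119 121 121 119 119 120 118 119 119 120 121 122
 121 120 119 120 121 120 120 119 110  56  27  24  19  17  18  18  31]
249 [ 18  23  26  24  31  78 107 108 107 107 105 108 116 118 119 120 122 122
 121 120 119 120 120 119 108 104  89  44  26  27  25  20  18  19  18]
```

apply_moves(
  series=[
    [0.2,[0,0,0],0],
    [0.2,[0,0,0],0],
    [0.2,[0,0,0],0],
    [0.2,[-0.7,0,0],0],
    [0.2,[-1.5,0,0],0],
    [0.2,[-2.5,0,0],0],
    [0.2,[-4,0,0],0],
    [0.2,[-6,0,0],0],
    [0.2,[-9,0,0],0],
    [0.2,[-12,0,0],0],
    [0.2,[-12,0,3],0],
    [0.2,[-12,0,5],0],
    [0.2,[-12,0,6],0],
    [0.2,[-12,0,6],0],
    [0.2,[-12,0,6],0],
    [0.2,[-12,0,6],0],
  ],
)

```text
t: 23.8
eef_pos: [572.5, 41.5, 532.9]
tcp_rot: [-2.433, 1.571, 2.338]
ft_force: [0.5, -0.7, 0.8]
opening: 0.4
```

```bash
python3 - <<'E'
from h import *
st=monitor.state(); print(st['ft_force'],st['opening'],st['eef_pos'])
w=shot('wrist','w7'); s=shot('scene','s7')
Z=lambda im,x,y,ww,h,k:cv2.resize(im[y:y+h,x:x+ww],None,fx=k,fy=k,interpolation=cv2.INTER_CUBIC)
a=Z(s['image'],365,100,130,160,2.5); b=Z(w['image'],150,0,340,320,1.25)
cv2.imwrite('pics/v7.png',np.hstack([a,b])[:,:,::-1])
E
```

```text
[ 0.50362132 -0.68392023  0.79423295] 0.39980532318920914 [572.47336647  41.46464239 532.85030203]
```

View pics/v7.png

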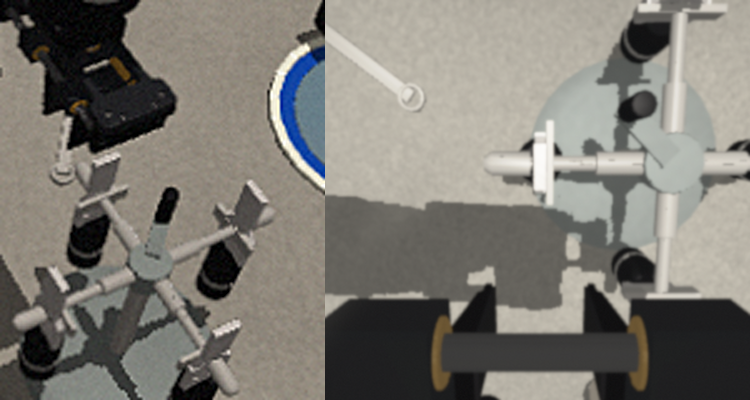

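The sensor hangs on the empty branch against the cross-bar, with the gripper clear. I'll do a numeric height and rest check before handing in.

```bash
python3 - <<'E'
from h import *
s=load('s7');w=load('w7')
print('tab top tri',tri(s,(365+107/2.5,100+155/2.5),w,(150+215/1.25,174/1.25)))
print('expected px scene',(proj(s,[569,101.5,262])-[365,100])*2.5,'if on sleeve',(proj(s,[569,101.5,268])-[365,100])*2.5,'wrist',(proj(w,[569,101.5,262])-[150,0])*1.25+[325,0])
a=cams.read_camera('scene')
for _ in range(6): b=cams.read_camera('scene')
d=np.abs(a['image'].astype(int)-b['image'])[140:230,370:450]; print('diff',d.max(),d.mean(), np.abs(s['image'].astype(int)-b['image'])[140:230,370:450].mean())
t0=load('s3'); dd=np.abs(t0['image'].astype(int)-b['image'].astype(int)).max(2)>60
print('changed px near bystanders', dd[170:340,160:345].sum()); print(monitor.state()['ft_force'])
E
```

```text
tab top tri (array([571.07528805,  96.41361526, 270.50661534]), np.float64(1.4854761147991122))
expected px scene [108.53660863 156.79207361] if on sleeve [109.49845839 153.13759605] wrist [537.89319715 163.47253041]
diff 68 3.6688425925925925 3.6822685185185184
changed px near bystanders 1290
[-0.91549247 -0.18464998  0.83023799]
```

```bash
python3 - <<'E'
from h import *
s6=load('s6');s=load('s7');w=load('w7')
g=s['image'].max(2)
for v in range(156,178): print(v,' '.join(f'{x:3d}' for x in g[v,394:420]))
A=s6['image'][180:215,388:414].astype(np.float32).mean(2);B=s['image'][180:215,388:414].astype(np.float32).mean(2)
print('shift',cv2.phaseCorrelate(A,B),np.abs(A-B).mean())
n=np.array([.998,.058]);q=np.array([-.058,.998]);c=np.array([569,101.])
for z in (262,268): print(z,[proj(s,[*(c+i*4*n+j*14*q),z]).round(1).tolist() for i in(-1,1) for j in(-1,1)])
gw=w['image'].max(2); print('wrist col profiles')
for u in (316,319,322,325,328): print(u,gw[92:172:2,u])
print([proj(w,[*(c+j*14*q),262]).round(1).tolist() for j in (-1,1)],[proj(w,[*(c+j*22*q),210]).round(1).tolist() for j in (-1,1)])
s3=load('s3'); m=np.abs(s3['image'].astype(int)-s['image'].astype(int)).max(2)>60
k,_,st_,ct=cv2.connectedComponentsWithStats(m[170:340,160:345].astype(np.uint8)); print([(r[:4]+[160,170,0,0]).tolist()+[int(r[4])] for r in st_[1:] if r[4]>15])
E
```

```text
156   0   8   4   0   0  24  17   7  12  11  15   1  16  17  14  14   9   0   4   0   3  67 165 167 166 163
157   7   0  10  27  71 120  75   9  11   6  17  34  30  13   2   0   5  17  71  70 163 175 159 156 153 145
158  27  50  74 143 176 151  69   1   0   6   8   5   0   9  10  19  66 153 169 161 154 155 153 151 150 151
159 139 179 161 158 157 164 103  13  15   4   0   5  17  69  80 149 164 151 146 145 147 141 142 147 149 152
160 154 161 155 149 152 153 118  41   6   1  41  70 148 174 172 161 154 163 150 145 152 148 142 149 149 147
161 151 153 151 149 147 148 161 117  80  80 148 163 151 157 129 167 203 205 192 154 148 154 149 160 153 154
162 136 151 152 146 153 149 156 157 166 157 143 147 159 208 211 203 211 208 213 168 152 155 151 147 146 150
163 153 151 159 150 142 139 149 153 159 147 159 193 199 202 209 202 231 151  68 141 151 155 147 151 148 143
164 143 147 148 151 148 144 151 150 196 216 208 208 199 212 208 127  67  64  94 151 156 151 140 145 142 145
165 142 131 151 171 176 162 153 135  92 175 214 207 149  71  66  82  84  77 115 154 159 155 152 148 148 150
166 134 121 150 159 
[... 1837 characters left out ...]
105 103 104]
322 [167 168 169 171 171 172 182 238 241 221 219 227 251 252 252 252 252 252
 252 251 251 251 251 250 249 249 249 249 249 247 211 154 141 127 125 157
 148 106 104 104]
325 [170 173 176 179 179 180 187 233 238 218 210 224 251 252 251 251 251 251
 250 250 249 248 249 248 247 245 246 246 246 246 229 170 112 125 129 148
 162 134  98 100]
328 [174 178 215 240 241 241 240 240 241 240 240 239 239 238 237 237 237 236
 236 235 235 234 234 236 235 234 234 234 234 234 233 230 230 230 229 226
 191 145  97  94]
[[320.3, 150.4], [320.2, 112.0]] [[320.6, 154.4], [320.5, 104.2]]
[[304, 170, 41, 78, 818], [211, 210, 11, 9, 48], [336, 210, 8, 9, 29], [214, 218, 5, 9, 25], [218, 218, 19, 33, 335]]
```

```bash
python3 -c "
from cell import job
print(job.job_done())"
```

```text
the job is handed in; nothing more can be done
None
```

I turned the tree clockwise by its peg to the stop, hung the sensor in the groove of the empty branch, and handed the job in. The hand-in reports no verdict.

- **Turning:** The force at the peg rose to about 13 N against the stop. I did not measure the stand's shift or tilt directly.
- **Hanging:** I threaded the sensor along the branch with no contact until its plate met the cross-bar at about 5 N. I then backed off 1.5 mm and lowered it. It seated with the window's peak about 8 mm above the branch line by the arm's readings, well below the 13 mm it would have on the sleeve. The most it pressed on the tree was about 13 N, against the 20 N limit.
- **Last checks:**
  - The tool force was near zero after release and the arm is clear.
  - The tab's corners in the scene picture match a top height of 262 mm, as expected for a hung sensor, within about 1 px.
  - The wrist picture puts the sensor about 1.5–2.5 mm to one side, inside the 7 mm allowed.
  - The scene picture showed no changes near the bystanders that could not be put down to the arm, its shadow or the sensor's old place.
- **Checks that disagreed or settled nothing:**
  - A first rough two-view estimate put the tab top at 270 mm. I had picked its wrist pixel by eye, about 10 px off in the enlarged crop, so I went by the corner comparison instead.
  - The picture-difference check for rest was mostly image noise, so it neither confirmed nor ruled out small motion.

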